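# Mount the grinding wheel and its clamp cap on the spindle

## Robot

A 6-joint arm with a two-finger parallel gripper is mounted at the origin on the work surface. World frame = base frame: x ahead of the robot, y to its left, z up, the work surface at z = 0. Lengths are in mm, angles in rad, forces in N, time in s.
With the tool pointing down it reaches from about 275 to 1000 mm from the base axis. Payload 8.4 kg.
Tool frame: the origin (TCP) lies between the finger pads; the fingertips stand r.finger_overhang ahead of it and the grasp point (between the pads) is the TCP (r.finger_overhang is the distance from the TCP to the fingertips, in mm); z points along the fingers, y is the line along which they close (so a half turn about z gives the same grasp; the last joint's range is limited). The gripper opens to 85 mm and grips with 20 to 120 N. Pads are 22 mm wide; open, the fingers measure 114 mm over their backs; the gripper's body (76 mm by 85 mm) begins 54 mm behind the grasp point. The pads swing forward as they close: fully open they stand 13 mm farther back than shut.
Start: joints at [-1.222, 0.353, 1.633, -0, 1.155, -0.002], TCP at [214.779, -586.939, 220.781] pointing down, gripper open.
Joint ranges: [-2.63, 2.63], [-0.92, 2.1], [0.06, 2.66], [-1.3, 4.44], [0, 2.69], [-3.02, 3.02]. Speed limits (rad/s): [2.22, 2.22, 2.79, 3.14, 3.14, 3.14].

## Interface

Orientations are given as [roll, pitch, yaw] about the fixed x, y, z axes, in that order (R = Rz(yaw) Ry(pitch) Rx(roll)).
In Python, from rig import r, cams, sign_off gives the robot as it stands.
- The arm moves only by the shell command python3 -m crank 'ROWS' [FORCE]. ROWS is JSON, a list of rows, each a list of 7 numbers: the shift along the tool's x, y, z in m, then the turn, a rotation vector about the tool's x, y, z in rad, then the closure, from 0 (fully open) to 1 (shut). In form: [[dx, dy, dz, ax, ay, az, gripper], ...]. A call has 1 to 5 rows; each row is the pose to reach, as a shift and turn from the pose commanded when the call began, along the tool's axes at that moment; what a row does not reach only later rows make up. A row lasts 1/10 s, in which the tool goes at most 50 mm and 8.59 degrees, less where a joint would pass 70% of its speed; a pose out of reach is approached as far as the arm can. A call with a gripper value outside its range is refused whole. The fingers move at their own pace and stop on an object; FORCE is the grip in N (left out, the last holds). Time passes only in rows, so rows that repeat a pose let the fingers close. It gives the time, the measured TCP pose, the force, the opening and the grip force at its end, in the units of the state.
- r.sense(): the state, without advancing time (a new reading comes with each control period).
- cams.grab_frame(name): name is "scene" or "top"; returns a dict with "image" (480x640x3 uint8, red, green, blue), "fx", "fy", "cx", "cy" (pixels), "position" and "orientation" of the camera in the world. Camera axes: x right, y down, z forward; pixel columns grow to the right and rows downward; lengths in mm; the calibration is good to about 2 mm. A picture is of the moment at which its call begins. There is no depth.
- sign_off(): hands the job in; it is judged then, once.
The state is a dict: "clock": time; "qpos": joint angles; "qvel": joint speeds; "joint_efforts": joint torques, N m; "eef_pos": TCP position; "tcp_rot": TCP orientation; "contact_force": force on the tool from outside, world axes, zero at the start; "wrist_torque": the same for the moment, N m; "opening": opening from 0.0 (shut) to 1.0 (fully open); "grasp_force": force on a finger pad.
Only numpy, scipy, OpenCV 4.12 (cv2) and the standard library are available. Lean on these libraries where they do the work, as an engineer would, in place of code of your own. Each camera call takes 0.05 s, during which the arm holds its last target. There are 200 camera calls.

## Task

Fit the full-size grinding wheel (the larger of the two stone rings, not the worn-down one) over the grinder's upright spindle so that it lies flat on the seat, then put the flanged steel clamp cap over the spindle tip, wide end down, so that it rests flat on the wheel. The stone is brittle: set it down, do not drop it.

Things in the scene. Friction and masses are not known exactly. Their poses are not given: they have to be found in the camera images.
- spindle_seat (a point): Low green grinder, 110 mm across, on a grey 150 x 130 mm base, bolted to the bench. This point: centre of its seat, the top of a steel flange 44 mm across, 64 mm above the bench; z up along the upright spindle. The housing ends 14 mm below the seat. Above the seat the spindle is 16 mm thick for 26 mm, then tapers to a 5 mm tip 46 mm above the seat.
- wheel_center (a point): Full-size grinding wheel: grey stone ring flat on the bench, 60 mm across, 24 mm thick, bore 28 mm, about 0.13 kg. Point: its centre, 12 mm above its underside; z: its axis. Seated, it is 12 mm above the seat. Unwanted: a worn wheel 42 mm across. Both wheels, the cap and a sleeve stand in any of four places, centres at least 120 mm apart, none taller than 48 mm.
- cap_center (a point): Clamp cap: upright bare steel, closed on top: a foot flange 52 mm across, 8 mm thick, and above it a hub 36 mm across; 48 mm high, about 0.22 kg. A bore 26 mm wide, 40 mm deep opens downwards. Point: on its axis, 24 mm above its underside; z up. Seated on the wheel, it is 48 mm above the seat. Unwanted: a plain steel sleeve, 36 mm across, 48 mm high, open through.
Things that resemble listed ones, but are neither listed nor needed, are in the scene too. What is shaped like the part that bears spindle_seat but blue or white is not meant. What is shaped like the part that bears wheel_center but green is not meant.

How it is judged:
By the outcome, as a careful person would: the job done as asked, in the order asked, and still so for the second after the job is handed in, with the robot touching nothing.
It also fails if it takes over 64 s, if anything falls off the work surface, if the arm or the gripper's body presses on something with over 40 N, if the wrist force passes 120 N, or if a joint passes its speed limit or range.

## Working session

There is one attempt and no reset: what is moved stays moved. The work goes in short steps, Python scripts to look and compute and a shell command to move; the robot and the scene stay as the last step left them, time stands still between calls to the robot, and variables do not carry over. Pictures are saved under pics/ and viewed, at most 10 in all, crops included, and the job is handed in when it is done.

```bash
mkdir -p pics; ls; python3 - <<'E'
from rig import r,cams
import cv2
for n in("scene","top"):
    f=cams.grab_frame(n);cv2.imwrite(f"pics/{n}0.png",f["image"][:,:,::-1])
    print(n,{k:v for k,v in f.items() if k!="image"})
s=r.sense();print(s,r.finger_overhang)
E
```

```text
pics
scene {'fx': 530.1388726058705, 'fy': 530.1388726058705, 'cx': 313.8319253617133, 'cy': 243.10569220164086, 'position': array([1190.00561929, -691.96982969,  863.87066582]), 'orientation': array([-2.23158289, -0.01248773,  0.78191074])}
top {'fx': 514.9022764858763, 'fy': 514.9022764858763, 'cx': 326.68100006021757, 'cy': 234.33147074939146, 'position': array([ 362.62545991,   57.76155848, 1151.19235545]), 'orientation': array([-3.01606064,  0.01444093, -1.55380142])}
{'clock': 0.1, 'qpos': array([-1.22239905e+00,  3.53598584e-01,  1.63407550e+00, -3.17537378e-05,
        1.15519111e+00, -2.39215787e-03]), 'qvel': array([ 0.0005271 , -0.00080739, -0.00486745, -0.00013066,  0.00176101,
       -0.00095861]), 'joint_efforts': array([ 3.88171065e-04, -6.06355405e+01, -3.42824507e+01,  5.68182531e-05,
        4.01126061e-03,  1.82204059e-05]), 'eef_pos': array([ 214.61642817, -586.51894404,  220.11772745]), 'tcp_rot': array([-3.14032005e+00,  2.59900921e-05,  3.50802289e-01]), 'contact_force': array([-0.45660672,  0.57087033,  0.54223838]), 'wrist_torque': array([-0.02467175,  0.03046424, -0.00340071]), 'grasp_force': 0.0, 'opening': 1.0003280047935952} 19.0
```

View pics/scene0.png

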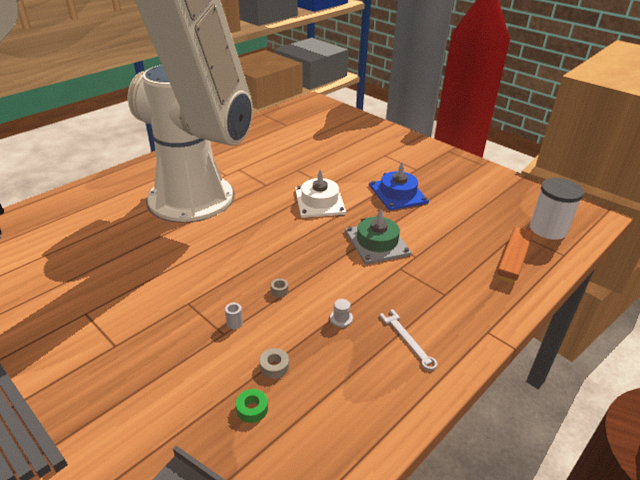

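View pics/top0.png

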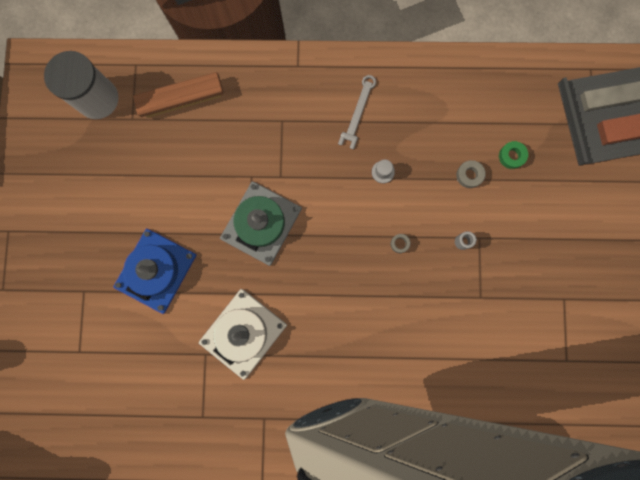

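The top view shows the full-size wheel at (471,174), the cap at (384,171), the worn wheel at (401,243), the sleeve at (467,240) and the green grinder at (259,221). In the scene view they are at wheel (274,363), cap (342,313) and grinder (379,235). Next I'll look at segmented close-ups.

```bash
cat > h.py <<'E'
import numpy as np,cv2
from scipy.spatial.transform import Rotation as Ro
def ray(f,u,v):
    d=Ro.from_euler('xyz',f["orientation"]).as_matrix()@np.array([(u-f["cx"])/f["fx"],(v-f["cy"])/f["fy"],1.])
    return f["position"],d/np.linalg.norm(d)
def onz(f,u,v,z):
    p,d=ray(f,u,v);return p+d*(z-p[2])/d[2]
def proj(f,P):
    q=Ro.from_euler('xyz',f["orientation"]).as_matrix().T@(np.asarray(P,float)-f["position"])
    return np.array([f["cx"]+f["fx"]*q[0]/q[2],f["cy"]+f["fy"]*q[1]/q[2]])
def tri(rays):
    A=np.zeros((3,3));b=np.zeros(3)
    for p,d in rays:
        M=np.eye(3)-np.outer(d,d);A+=M;b+=M@p
    return np.linalg.solve(A,b)
def grey(im,s=75):   # metal and stone: low saturation
    return (cv2.cvtColor(im,cv2.COLOR_RGB2HSV)[:,:,1]<s).astype(np.uint8)*255
def green(im):
    h=cv2.cvtColor(im,cv2.COLOR_RGB2HSV);return cv2.inRange(h,(50,60,20),(90,255,255))
def blob(m,u,v,w=32):
    """filled largest contour within w of u,v"""
    k=np.zeros_like(m);k[v-w:v+w,u-w:u+w]=m[v-w:v+w,u-w:u+w]
    c=max(cv2.findContours(k,cv2.RETR_EXTERNAL,cv2.CHAIN_APPROX_NONE)[0],key=cv2.contourArea)
    c=cv2.convexHull(c);M=cv2.moments(c);return c,M["m10"]/M["m00"],M["m01"]/M["m00"]
E
python3 - <<'E'
from h import *
from rig import cams
F={n:cams.grab_frame(n) for n in("scene","top")}
P={"wheel":dict(scene=(274,363),top=(471,174)),"cap":dict(scene=(342,313),top=(384,171)),"grind":dict(scene=(379,235),top=(259,221))}
rows=[]
for n,f in F.items():
    im=f["image"];vis=im.copy();t=[]
    for k,p in P.items():
        u,v=p[n];w=20 if k!="grind" else 36
        c,a,b=blob(green(im) if k=="grind" else grey(im),u,v,w)
        x,y,ww,hh=cv2.boundingRect(c)
        print(n,k,round(a,1),round(b,1),(x,y,ww,hh),[onz(f,a,b,z)[:2].round(1) for z in(12,24,50)])
        q=cv2.resize(im[v-w:v+w,u-w:u+w],(264,264),interpolation=cv2.INTER_NEAREST)
        s=264/(2*w);cc=((c-[u-w,v-w]+.5)*s).astype(np.int32);cv2.polylines(q,[cc],True,(255,0,0),1)
        t.append(q)
    rows.append(np.hstack(t))
cv2.imwrite("pics/m1.png",np.vstack(rows)[:,:,::-1])
E
```

```text
scene wheel 273.9 362.7 (260, 349, 29, 29) [array([ 647.2, -245. ]), array([ 654.9, -251.3]), array([ 671.4, -265. ])]
scene cap 341.3 313.3 (330, 299, 23, 29) [array([648.7, -44.6]), array([656.3, -53.7]), array([672.8, -73.5])]
scene grind 379.4 232.6 (358, 217, 41, 35) [array([516.2, 252.1]), array([525.7, 238.8]), array([546.3, 210. ])]
top wheel 470.7 173.8 (457, 161, 29, 27) [array([ 648.6, -245.8]), array([ 645.6, -242.6]), array([ 639.1, -235.6])]
top cap 383.0 171.1 (372, 159, 23, 24) [array([652.2, -48.2]), array([649.2, -47.1]), array([642.6, -44.7])]
top grind 258.5 221.2 (234, 197, 50, 50) [array([533.5, 230. ]), array([531.7, 228.2]), array([527.8, 224.2])]
```

View pics/m1.png

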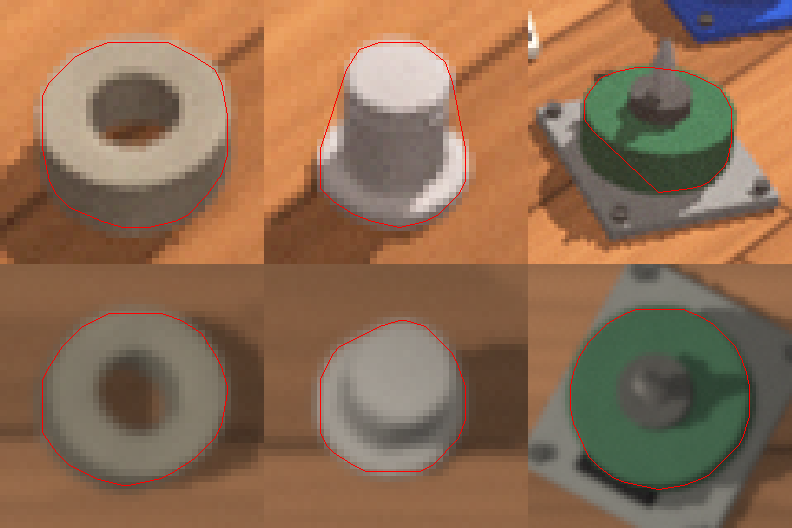

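The crops show the cap hub top at scene (341.8,304) and top (384.4,167). They show the spindle flange at top (257.5,219), and in scene the tip is at (380.2,209) and the flange at about (378.6,226).

```bash
python3 - <<'E'
from h import *
from rig import cams
F={n:cams.grab_frame(n) for n in("scene","top")}
f,g=F["scene"],F["top"]
print("cap",onz(f,341.8,304,48),onz(g,384.4,166.9,48),tri([ray(f,341.8,304),ray(g,384.4,166.9)]))
print("flange",onz(f,378.6,226,64),onz(g,257.4,219.1,64))
print("tip",onz(f,380.2,209.5,110),onz(g,256.5,217.3,110))
# refine: tip (topmost dark over housing) and flange as non-green hole in the housing hull
m=green(g["image"]);c,a,b=blob(m,259,221,36)
h=np.zeros_like(m);cv2.fillPoly(h,[c],255)
gr=cv2.bitwise_and(grey(g["image"],60),cv2.erode(h,np.ones((9,9))))
c,a,b=blob(gr,257,219,14);print("flange mask top",a,b,cv2.boundingRect(c),onz(g,a,b,64))
for P in[(530,226,0),(530,226,64),(530,226,110)]:print(P,proj(f,P),proj(g,P))
E
```

```text
cap [653.24636251 -50.1840967   48.        ] [652.47507528 -47.95213243  48.        ] [652.514664   -48.48493813  46.38814378]
flange [537.80764659 215.37052844  64.        ] [530.16012455 224.65268685  64.        ]
tip [532.93095771 221.37048555 110.        ] [526.77788698 219.56743478 110.        ]
flange mask top 257.22637889688247 219.07673860911268 (247, 209, 22, 21) [530.20499342 225.026783    64.        ]
(530, 226, 0) [376.75854304 242.56078569] [260.98557719 223.52987985]
(530, 226, 64) [378.86618116 223.04628026] [256.769615   219.16476183]
(530, 226, 110) [380.45705263 208.31648874] [253.42642979 215.70329863]
```

```bash
cat > go.py <<'E'
import sys
from rig import r
from h import *
s=r.sense();t=np.array([float(a) for a in sys.argv[1:4]]);yaw=float(sys.argv[4])
R=Ro.from_euler('xyz',s["tcp_rot"]);T=Ro.from_euler('xyz',[np.pi,0,yaw])
print("shift m",(R.inv().apply(t-s["eef_pos"])/1000).round(4),"turn",(R.inv()*T).as_rotvec().round(4),"at",s["eef_pos"].round(1),s["tcp_rot"].round(4),"q",s["qpos"].round(2),"F",s["contact_force"].round(1),"open",round(s["opening"],3),"grip",round(s["grasp_force"],1),"t",round(s["clock"],2))
E
python3 -m crank '[[0.05,-0.016,0,0,0,-0.12,0],[0.1,-0.033,0,0,0,-0.24,0],[0.15,-0.049,0,0,0,-0.36,0],[0.2,-0.065,0,0,0,-0.48,0],[0.24,-0.078,0,0,0,-0.6,0]]'
python3 go.py 648 -245.4 120 1.5708
```

```text
clock: 0.8
eef_pos: [412.8, -431.3, 220.9]
tcp_rot: [3.141, 0.0, 0.955]
contact_force: [0.7, -1.0, -0.2]
opening: 0.997
grasp_force: 0.0
shift m [0.2876 0.0847 0.1009] turn [ 3.000e-04  2.000e-04 -6.154e-01] at [ 412.8 -431.3  220.9] [3.1413e+00 1.0000e-04 9.5540e-01] q [-0.81  0.31  1.7   0.    1.14 -0.19] F [ 0.7 -1.  -0.2] open 0.997 grip 0.0 t 0.8
```

```bash

python3 -m crank '[[0.048,0.014,0.01,0,0,-0.12,0],[0.096,0.028,0.03,0,0,-0.24,0],[0.143,0.042,0.05,0,0,-0.36,0],[0.19,0.056,0.065,0,0,-0.48,0],[0.23,0.068,0.08,0,0,-0.6154,0]]' >/dev/null
python3 go.py 648 -245.4 60 1.5708
```

```text
shift m [0.0401 0.0486 0.0814] turn [0.0003 0.0002 0.0005] at [ 599.4 -285.5  141.4] [3.1413e+00 2.0000e-04 1.5713e+00] q [-0.45  0.49  1.61 -0.    1.04 -0.45] F [ 1.1 -0.5  0.5] open 1.0 grip 0.0 t 1.3
```

```bash

python3 -m crank '[[0.02,0.024,0.03,0,0,0,0],[0.04,0.0486,0.06,0,0,0,0],[0.04,0.0486,0.081,0,0,0,0],[0.04,0.0486,0.081,0,0,0,0]]' >/dev/null
python3 go.py 648 -245.4 18 1.5708
python3 - <<'E'
from h import *
from rig import cams
o=[]
for n,u,v in(("scene",274,363),("top",471,174)):
    im=cams.grab_frame(n)["image"][v-55:v+55,u-55:u+55];o.append(cv2.resize(im,(396,396),interpolation=cv2.INTER_CUBIC))
cv2.imwrite("pics/m2.png",np.hstack(o)[:,:,::-1])
E
```

```text
shift m [-0.0001  0.0033  0.0392] turn [-0.0057 -0.0021 -0.0029] at [ 644.9 -245.3   57.2] [-3.1358e+00 -2.1000e-03  1.5679e+00] q [-0.37  0.63  1.59 -0.    0.93 -0.36] F [-1.2  0.1  0.3] open 1.003 grip 0.0 t 1.7
```

View pics/m2.png

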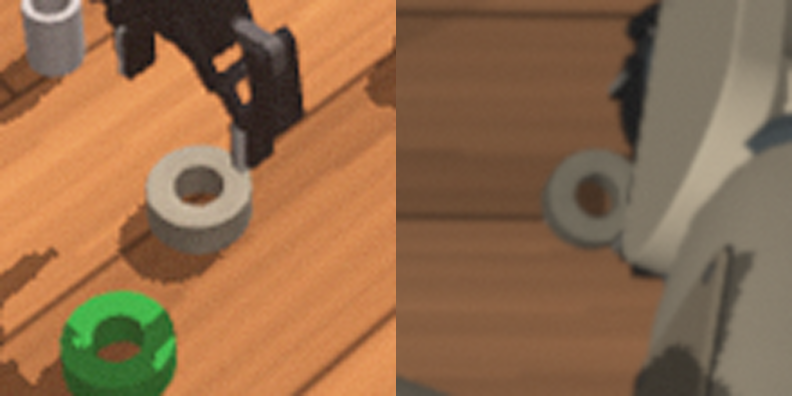

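The scene crop shows both fingers astride the wheel and above it, the near fingertip at crop (250,160) and the far one at (130,70). I'll check this against the projected positions.

```bash
python3 - <<'E'
from h import *
from rig import cams
f=cams.grab_frame("scene")
for P in[(645+42,-245.4,50),(645-42,-245.4,50),(645+42,-245.4,38),(648,-245.4,24)]:print((proj(f,P)-[274-55,363-55])*3.6)
E
```

```text
[244.20799471 193.0620412 ]
[142.62182133 109.19197497]
[244.62258397 207.4736251 ]
[197.52530459 184.14446502]
```

```bash
python3 go.py 648 -245.4 18 1.5708; python3 - <<'E'
from h import *
from rig import cams,r
f=cams.grab_frame("scene");im=f["image"].copy()
u,v=274,345;q=cv2.resize(im[v-60:v+60,u-60:u+60],(600,600),interpolation=cv2.INTER_CUBIC)
p=r.sense()["eef_pos"]
for d in[(0,0,0),(42,0,0),(-42,0,0),(42,0,-6),(-42,0,-6),(42,11,-6),(42,-11,-6)]:
    c=(proj(f,p+np.array(d))-[u-60,v-60]+.5)*5;cv2.circle(q,tuple(int(x) for x in c),3,(255,0,0),-1)
cv2.imwrite("pics/m3.png",q[:,:,::-1])
E
```

```text
shift m [0.0025 0.001  0.044 ] turn [ 0.0009  0.0004 -0.0051] at [ 646.9 -247.8   62. ] [3.1407e+00 4.0000e-04 1.5657e+00] q [-0.37  0.62  1.59 -0.    0.93 -0.36] F [ 0.  -0.3 -0. ] open 1.004 grip 0.0 t 1.85
```

View pics/m3.png

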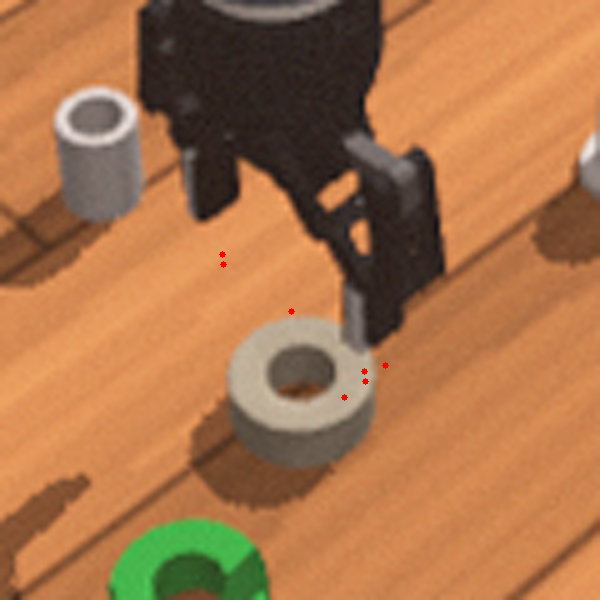

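The crop shows the fingers about 50 crop pixels (10 px) above where I predicted them, with the pad bottoms near (350,347) and (197,218). I'll use both views to tell a height offset from a sideways one.

```bash
python3 - <<'E'
from h import *
from rig import cams,r
f=cams.grab_frame("scene");g=cams.grab_frame("top")
print("base",proj(f,(0,0,0)))
p=r.sense()["eef_pos"];print(p)
for d in[(42,0,0),(57,0,0),(57,0,30),(57,0,60),(0,0,54),(0,42,54),(0,-42,54)]:print(d,proj(f,p+d),proj(g,p+d))
o=[]
for h,u,v in((f,275,320),(g,490,165)):
    q=cv2.resize(h["image"][v-50:v+50,u-50:u+50],(400,400),interpolation=cv2.INTER_CUBIC)
    q=cv2.convertScaleAbs(q,alpha=1.8)
    for d in[(57,0,0),(0,0,54),(38,0,54),(-38,0,54),(0,-42,54),(0,42,54)]:
        c=(proj(h,p+d)-[u-50,v-50]+.5)*4;cv2.circle(q,tuple(int(x) for x in c),3,(255,0,0),-1)
    o.append(q)
cv2.imwrite("pics/m4.png",np.hstack(o)[:,:,::-1])
E
```

```text
base [190.27519597 196.88005597]
[ 647.2283786  -248.18039303   62.68476972]
(42, 0, 0) [286.44074117 358.77780734] [477.66859212 149.8125336 ]
(57, 0, 0) [291.80131252 363.18287412] [477.53281528 143.09785821]
(57, 0, 30) [291.59262185 352.75344288] [481.45517618 138.82376371]
(57, 0, 60) [291.37603751 341.92952163] [485.59821329 134.30920408]
(0, 0, 54) [270.85968704 327.81495212] [485.34437447 162.11520217]
(0, 42, 54) [287.04559416 316.62244569] [464.79530466 161.85455767]
(0, -42, 54) [253.89289756 339.54743637] [505.9203348  162.37618775]
```

View pics/m4.png

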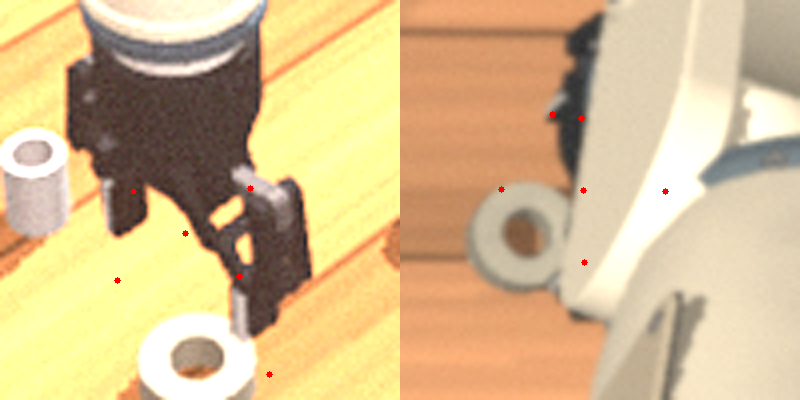

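The triangulated tips come out roughly centred on the wheel but higher than the nominal overhang says. I'll go down in stages and watch the contact force.

```bash

python3 -m crank '[[0.002,0.001,0.01,0,0,0,0],[0.002,0.001,0.02,0,0,0,0],[0.002,0.001,0.03,0,0,0,0],[0.002,0.001,0.03,0,0,0,0],[0.002,0.001,0.03,0,0,0,0]]' >/dev/null
python3 go.py 648 -245.4 18 1.5708; python3 - <<'E'
from h import *
from rig import cams,r
f=cams.grab_frame("scene");g=cams.grab_frame("top");p=r.sense()["eef_pos"]
o=[]
for h,u,v in((f,275,350),(g,475,165)):
    q=cv2.resize(h["image"][v-50:v+50,u-50:u+50],(400,400),interpolation=cv2.INTER_CUBIC)
    q=cv2.convertScaleAbs(q,alpha=1.5)
    for d in[(42,0,0),(-42,0,0),(42,0,-6),(-42,0,-6)]:
        c=(proj(h,p+d)-[u-50,v-50]+.5)*4;cv2.circle(q,tuple(int(x) for x in c),3,(255,0,0),-1)
    o.append(q)
cv2.imwrite("pics/m5.png",np.hstack(o)[:,:,::-1])
E
```

```text
shift m [-0.0004  0.0007  0.0122] turn [-0.0012 -0.0005 -0.0046] at [ 647.3 -245.    30.2] [-3.1404e+00 -5.0000e-04  1.5662e+00] q [-0.36  0.66  1.6   0.    0.88 -0.36] F [-0.5 -0.8  0.6] open 1.0 grip 0.0 t 2.5
```

View pics/m5.png

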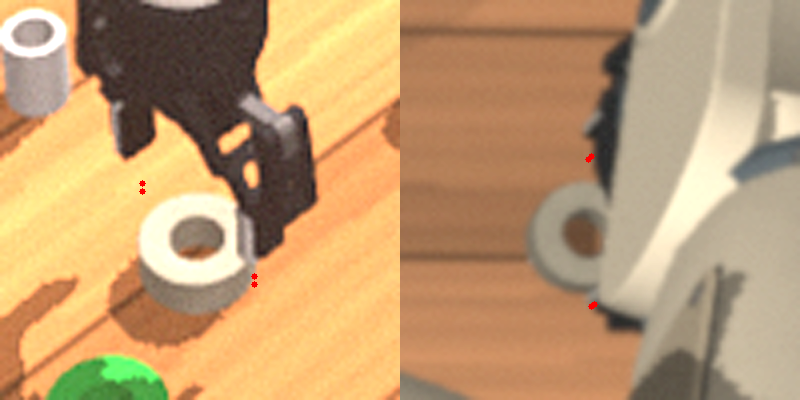

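The scene crop shows the near pad bottom at (250,262) and the far one at (122,155). In the top crop the tips show at (590,125) and (593,300). I'll triangulate the midpoint.

```bash
python3 - <<'E'
from h import *
from rig import cams
f=cams.grab_frame("scene");g=cams.grab_frame("top")
for a,b in(((271,351.5),(472.4,167.5)),((287,365),(472,145.7)),((255,338.2),(472.7,189.5))):
    P=tri([ray(f,*a),ray(g,*b)]);print(P.round(1),proj(f,P)-a,proj(g,P)-b)
for z in(20,30,40,50,60):print(z,onz(f,271,351.5,z)[:2].round(),onz(g,472.4,167.5,z)[:2].round())
E
```

```text
[ 649.5 -244.8   48.2] [ 3.19173855 -0.08687096] [2.24267298 1.85699419]
[ 697.6 -245.1   49.4] [ 3.71108518 -0.16627305] [2.49389136 2.12952341]
[ 600.6 -244.7   48. ] [ 3.14539043 -0.03072378] [2.30994619 1.85702006]
20 [ 626. -234.] [ 661. -248.]
30 [ 633. -240.] [ 658. -245.]
40 [ 640. -245.] [ 656. -242.]
50 [ 646. -250.] [ 653. -240.]
60 [ 653. -256.] [ 651. -237.]
```

```bash

python3 -m crank '[[0,0.001,0.004,0,0,0,0],[0,0.001,0.008,0,0,0,0],[0,0.001,0.012,0,0,0,0],[0,0.001,0.012,0,0,0,0]]' 30 
python3 -m crank '[[0,0,0,0,0,0,0.2],[0,0,0,0,0,0,0.4],[0,0,0,0,0,0,0.5],[0,0,0,0,0,0,0.5],[0,0,0,0,0,0,0.5]]' 30
python3 go.py 648 -245.4 18 1.5708
```

```text
clock: 3.1
eef_pos: [648.1, -245.0, 18.0]
tcp_rot: [-3.14, -0.0, 1.566]
contact_force: [0.3, -0.1, 0.1]
opening: 1.004
grasp_force: 0.0
clock: 3.6
eef_pos: [648.8, -245.2, 19.0]
tcp_rot: [3.141, 0.0, 1.566]
contact_force: [0.5, -0.2, 0.5]
opening: 0.495
grasp_force: 0.0
shift m [-0.0002 -0.0008  0.001 ] turn [ 0.0002  0.     -0.0046] at [ 648.8 -245.2   19. ] [3.1414 0.     1.5662] q [-0.36  0.68  1.6   0.    0.86 -0.36] F [ 0.5 -0.2  0.5] open 0.495 grip 0.0 t 3.6
```

Closing to 0.495 met nothing, so the pads passed above the wheel and the fingertips do stand higher than nominal. I'll open, go lower step by step and close again.

```bash

python3 -m crank '[[0,0,-0.004,0,0,0,0],[0,-0.001,-0.004,0,0,0,0],[0,-0.001,-0.004,0,0,0,0],[0,-0.001,0.0,0,0,0,0],[0,-0.001,0.004,0,0,0,0]]' 30 | grep -v rot
python3 -m crank '[[0,0,0.003,0,0,0,0],[0,0,0.006,0,0,0,0],[0,0,0.009,0,0,0,0],[0,0,0.009,0,0,0,0]]' 30 | grep -v rot
python3 -m crank '[[0,0,0,0,0,0,0.2],[0,0,0,0,0,0,0.3],[0,0,0,0,0,0,0.4],[0,0,0,0,0,0,0.4],[0,0,0,0,0,0,0.4]]' 30 | grep -v rot
```

```text
clock: 4.1
eef_pos: [647.7, -245.2, 14.7]
contact_force: [-0.7, 0.3, 0.3]
opening: 0.997
grasp_force: 0.0
clock: 4.5
eef_pos: [647.4, -245.0, 5.3]
contact_force: [0.6, 0.7, -0.5]
opening: 0.999
grasp_force: 0.0
clock: 5.0
eef_pos: [647.7, -245.2, 6.7]
contact_force: [-2.1, 0.1, 5.1]
opening: 0.668
grasp_force: 30.7
```

```bash

python3 -m crank '[[0,0,-0.003,0,0,0,0.4],[0,0,-0.01,0,0,0,0.4],[0,0,-0.025,0,0,0,0.4],[0,0,-0.04,0,0,0,0.4],[0,0,-0.04,0,0,0,0.4]]' 40 | grep -v rot
python3 - <<'E'
from h import *
from rig import cams,r
f=cams.grab_frame("scene");g=cams.grab_frame("top")
o=[]
for h,u,v in((f,275,345),(g,475,165)):
    o.append(cv2.convertScaleAbs(cv2.resize(h["image"][v-50:v+50,u-50:u+50],(400,400),interpolation=cv2.INTER_CUBIC),alpha=1.4))
cv2.imwrite("pics/m6.png",np.hstack(o)[:,:,::-1])
E
```

```text
clock: 5.5
eef_pos: [649.8, -246.0, 49.4]
contact_force: [1.1, -0.8, -1.5]
opening: 0.654
grasp_force: 42.8
```

View pics/m6.png

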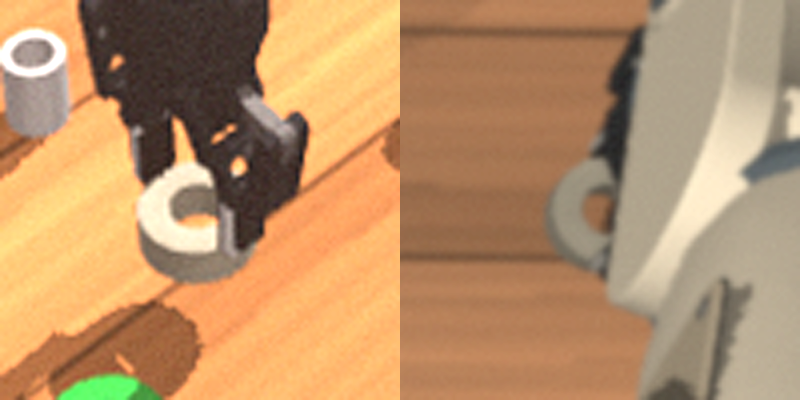

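The wheel is held level and clear of the bench, at crop (195,225) in scene and (597,208) in top. I'll carry it to the spindle.

```bash

python3 -m crank '[[0,0,-0.025,0,0,0,0.45],[0,0,-0.05,0,0,0,0.45],[0,0,-0.075,0,0,0,0.45],[0.01,-0.003,-0.1,0,0,0,0.45],[0.03,-0.008,-0.105,0,0,0,0.45]]' 40 >/dev/null
python3 -m crank '[[0.03,-0.008,0,0,0,0,0.45],[0.065,-0.016,0,0,0,0,0.45],[0.1,-0.025,0,0,0,0,0.45],[0.135,-0.034,0,0,0,0,0.45],[0.17,-0.042,0,0,0,0,0.45]]' 40 >/dev/null
python3 -m crank '[[0.035,-0.009,0,0,0,0,0.45],[0.07,-0.018,0,0,0,0,0.45],[0.105,-0.027,0,0,0,0,0.45],[0.14,-0.036,0,0,0,0,0.45],[0.165,-0.042,0,0,0,0,0.45]]' 40 >/dev/null
python3 go.py 530.5 225.5 150 1.5708
```

```text
shift m [ 0.1027 -0.0248 -0.0005] turn [-0.0024 -0.     -0.0035] at [554.9 122.7 149.4] [-3.1392 -0.      1.5673] q [0.21 0.35 1.82 0.   0.98 0.22] F [ 0.2 -0.6 -1.7] open 0.658 grip 43.2 t 7.1
```

```bash

python3 -m crank '[[0.03,-0.007,0,0,0,0.002,0.45],[0.06,-0.014,0,0,0,0.002,0.45],[0.085,-0.021,0,0,0,0.002,0.45],[0.1027,-0.0248,0,0,0,0.002,0.45],[0.1027,-0.0248,0,0,0,0.002,0.45]]' 40 >/dev/null
python3 go.py 530.5 225.5 150 1.5708
python3 - <<'E'
from h import *
from rig import cams,r
f=cams.grab_frame("scene");g=cams.grab_frame("top")
o=[]
p=np.array([530.5,225.5,0])
for h,u,v in((f,380,215),(g,252,212)):
    q=cv2.convertScaleAbs(cv2.resize(h["image"][v-45:v+45,u-45:u+45],(396,396),interpolation=cv2.INTER_CUBIC),alpha=1.4)
    # predicted rim of the held wheel, top face at z=167
    for R in(30,14):
        c=np.array([(proj(h,p+(R*np.cos(t),R*np.sin(t),167))-[u-45,v-45]+.5)*4.4 for t in np.linspace(0,6.28,60)]).astype(np.int32)
        cv2.polylines(q,[c],True,(255,0,0),1)
    o.append(q)
cv2.imwrite("pics/m7.png",np.hstack(o)[:,:,::-1])
E
```

```text
shift m [ 0.0002 -0.0004 -0.0005] turn [-0.002   0.0001 -0.0039] at [530.9 225.3 149.5] [-3.1396e+00  1.0000e-04  1.5669e+00] q [0.4  0.36 1.8  0.   0.98 0.4 ] F [ 1.   0.6 -1.4] open 0.653 grip 43.2 t 7.6
```

View pics/m7.png

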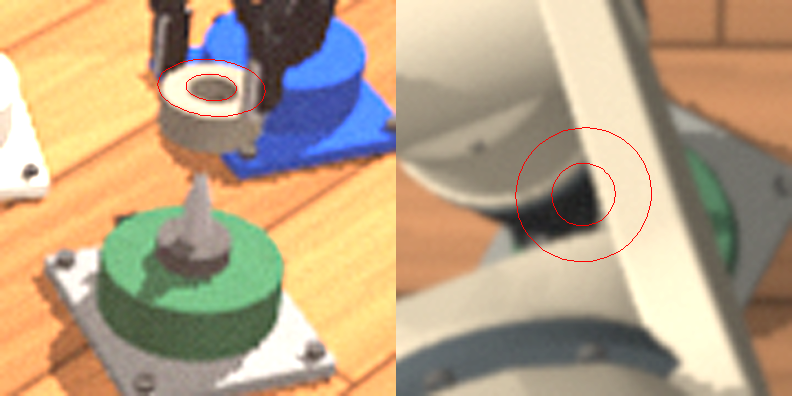

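The predicted rim and bore overlay the held wheel at scene crop (211,88), and the spindle tip at (203,177) is in line below it. I'll lower it.

```bash

python3 -m crank '[[0,0,0.012,0,0,0,0.45],[0,0,0.026,0,0,0,0.45],[0,0,0.04,0,0,0,0.45],[0,0,0.054,0,0,0,0.45],[0,0,0.064,0,0,0,0.45]]' 40 |grep -v rot
python3 -m crank '[[0,0,0.004,0,0,0,0.45],[0,0,0.007,0,0,0,0.45],[0,0,0.01,0,0,0,0.45],[0,0,0.01,0,0,0,0.45]]' 40 |grep -v rot
```

```text
clock: 8.2
eef_pos: [532.4, 222.4, 84.9]
contact_force: [-0.4, -1.2, -1.0]
opening: 0.658
grasp_force: 43.2
clock: 8.6
eef_pos: [533.2, 223.1, 77.0]
contact_force: [0.9, -0.0, -1.9]
opening: 0.654
grasp_force: 43.2
```

```bash
python3 go.py 530.5 225.5 71 1.5708
python3 -m crank '[[0.001,-0.001,0.002,0,0,0,0.45],[0.001,-0.001,0.004,0,0,0,0.45],[0.001,-0.001,0.004,0,0,0,0.45]]' 40 |grep -v rot
python3 -m crank '[[0,0,0.001,0,0,0,0.45],[0,0,0.002,0,0,0,0.45],[0,0,0.002,0,0,0,0.45]]' 40 |grep -v rot
```

```text
shift m [ 0.0024 -0.0027  0.0059] turn [ 0.0002 -0.0001 -0.0065] at [533.2 223.1  77. ] [ 3.1414e+00 -1.0000e-04  1.5643e+00] q [ 0.39  0.45  1.85 -0.    0.84  0.4 ] F [ 0.9 -0.  -1.9] open 0.654 grip 43.2 t 8.6
clock: 8.9
eef_pos: [532.0, 224.1, 72.9]
contact_force: [0.6, 0.0, -1.8]
opening: 0.659
grasp_force: 43.2
clock: 9.2
eef_pos: [532.2, 224.1, 71.0]
contact_force: [-0.1, -0.2, 1.0]
opening: 0.655
grasp_force: 43.4
```

```bash

python3 -m crank '[[0,0,0.0005,0,0,0,0.45],[0,0,0.001,0,0,0,0.45],[0,0,0.001,0,0,0,0.45]]' 20 |grep -v rot
python3 -m crank '[[0,0,0,0,0,0,0.3],[0,0,0,0,0,0,0.2],[0,0,0,0,0,0,0.1],[0,0,0,0,0,0,0],[0,0,0,0,0,0,0]]' 20|grep -v rot
python3 -m crank '[[0,0,-0.02,0,0,0,0],[0,0,-0.05,0,0,0,0],[0,0,-0.08,0,0,0,0],[-0.03,0.012,-0.1,0,0,0,0],[-0.07,0.03,-0.105,0,0,0,0]]'|grep -v rot
python3 go.py 652.7 -48.5 110 1.5708
```

```text
clock: 9.5
eef_pos: [532.3, 224.1, 70.9]
contact_force: [-3.4, -0.4, 10.1]
opening: 0.654
grasp_force: 45.0
clock: 10.0
eef_pos: [532.0, 224.0, 69.8]
contact_force: [0.2, 0.7, 0.2]
opening: 1.0
grasp_force: 0.0
clock: 10.5
eef_pos: [562.9, 154.8, 177.7]
contact_force: [0.6, -0.7, 0.7]
opening: 0.998
grasp_force: 0.0
shift m [-0.2031  0.0903  0.0678] turn [ 0.0039 -0.0015 -0.0037] at [562.9 154.8 177.7] [ 3.1377e+00 -1.5000e-03  1.5671e+00] q [0.27 0.33 1.77 0.   1.04 0.27] F [ 0.6 -0.7  0.7] open 0.998 grip 0.0 t 10.5
```

```bash

python3 -m crank '[[-0.04,0.018,0.0,0,0,0,0],[-0.08,0.036,0.01,0,0,0,0],[-0.12,0.054,0.03,0,0,0,0],[-0.16,0.072,0.05,0,0,0,0],[-0.19,0.085,0.06,0,0,0,0]]'>/dev/null
python3 go.py 652.7 -48.5 70 1.5708
python3 - <<'E'
from h import *
from rig import cams
f=cams.grab_frame("scene");o=[]
u,v=380,225;q=cv2.resize(f["image"][v-45:v+45,u-45:u+45],(540,540),interpolation=cv2.INTER_CUBIC)
for R,z in((30,88),(14,88),(30,64)):
    c=np.array([(proj(f,(530.5+R*np.cos(t),225.5+R*np.sin(t),z))-[u-45,v-45]+.5)*6 for t in np.linspace(0,6.28,60)]).astype(np.int32)
    cv2.polylines(q,[c],True,(255,0,0),1)
cv2.imwrite("pics/m8.png",q[:,:,::-1])
E
```

```text
shift m [-0.0092  0.0076  0.0431] turn [-0.0016  0.0002 -0.0075] at [645.3 -39.2 113.1] [-3.1400e+00  2.0000e-04  1.5633e+00] q [-0.06  0.5   1.67 -0.    0.97 -0.06] F [-0.   0.8  0.6] open 0.996 grip 0.0 t 11.0
```

View pics/m8.png

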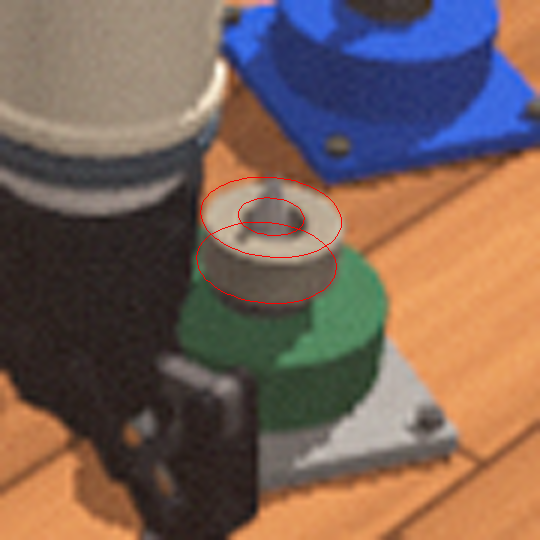

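The wheel sits flat on the seat and its rim matches the prediction at crop (271,222). Next is the cap.

```bash

python3 -m crank '[[-0.005,0.004,0,0,0,-0.004,0],[-0.0092,0.0076,0.01,0,0,-0.0075,0],[-0.0092,0.0076,0.025,0,0,-0.0075,0],[-0.0092,0.0076,0.04,0,0,-0.0075,0],[-0.0092,0.0076,0.043,0,0,-0.0075,0]]'>/dev/null
python3 -m crank '[[0,0,0,0,0,0,0],[0,0,0,0,0,0,0]]'>/dev/null
python3 go.py 652.7 -48.7 12 1.5708
```

```text
shift m [-0.0032 -0.0003  0.0601] turn [ 0.0002 -0.      0.0015] at [653.  -45.5  72.1] [ 3.1414 -0.      1.5723] q [-0.07  0.56  1.68  0.    0.91 -0.07] F [-0.5 -1.2  0.4] open 0.999 grip 0.0 t 11.75
```

```bash

python3 -m crank '[[-0.0032,0,0.015,0,0,0,0],[-0.0032,0,0.03,0,0,0,0],[-0.0032,0,0.045,0,0,0,0],[-0.0032,0,0.055,0,0,0,0],[-0.0032,0,0.06,0,0,0,0]]'|grep -v rot
python3 -m crank '[[0,0,0,0,0,0,0],[0,0,0,0,0,0,0.3],[0,0,0,0,0,0,0.5],[0,0,0,0,0,0,0.7],[0,0,0,0,0,0,0.7]]' 40|grep -v rot
python3 -m crank '[[0,0,0,0,0,0,0.75],[0,0,0,0,0,0,0.75]]' 50|grep -v rot
```

```text
clock: 12.25
eef_pos: [651.9, -49.1, 9.9]
contact_force: [-0.4, -0.3, 0.9]
opening: 1.002
grasp_force: 0.0
clock: 12.75
eef_pos: [653.1, -49.1, 12.8]
contact_force: [-0.8, -0.8, 3.6]
opening: 0.412
grasp_force: 39.5
clock: 12.95
eef_pos: [653.0, -49.1, 12.8]
contact_force: [-2.2, 0.1, 5.6]
opening: 0.406
grasp_force: 49.2
```

```bash

python3 -m crank '[[0,0,-0.01,0,0,0,0.75],[0,0,-0.04,0,0,0,0.75],[0,0,-0.075,0,0,0,0.75],[0,0,-0.11,0,0,0,0.75],[0.01,-0.004,-0.14,0,0,0,0.75]]' 50 |grep -v rot
python3 -m crank '[[0.03,-0.014,0,0,0,0,0.75],[0.065,-0.029,0,0,0,0,0.75],[0.1,-0.045,0,0,0,0,0.75],[0.135,-0.06,0,0,0,0,0.75],[0.165,-0.074,0,0,0,0,0.75]]' 50 >/dev/null
python3 -m crank '[[0.025,-0.011,0,0,0,0,0.75],[0.05,-0.022,0,0,0,0,0.75],[0.07,-0.032,0,0,0,0,0.75],[0.08,-0.036,0,0,0,0,0.75],[0.08,-0.036,0,0,0,0,0.75]]' 50 >/dev/null
python3 go.py 530.5 225.5 150 1.5708
```

```text
clock: 13.45
eef_pos: [649.5, -39.9, 154.4]
contact_force: [0.3, -0.5, -1.9]
opening: 0.408
grasp_force: 50.6
shift m [ 0.0189 -0.0078  0.0023] turn [ 0.0004 -0.0002  0.0026] at [538.4 206.7 152.3] [ 3.1412e+00 -2.0000e-04  1.5734e+00] q [0.36 0.35 1.8  0.   0.99 0.36] F [ 0.6 -0.6 -1.6] open 0.404 grip 50.6 t 14.45
```

```bash

python3 -m crank '[[0.009,-0.004,0,0,0,0.002,0.75],[0.0189,-0.0078,0,0,0,0.002,0.75],[0.0189,-0.0078,0,0,0,0.002,0.75],[0.0189,-0.0078,0,0,0,0.002,0.75]]' 50 >/dev/null
python3 go.py 530.5 225.5 150 1.5708
python3 - <<'E'
from h import *
from rig import cams,r
f=cams.grab_frame("scene");p=r.sense()["eef_pos"];zb=p[2]-12.8
t=np.linspace(0,6.28,90)
E=np.array([proj(f,(p[0]+26*np.cos(a),p[1]+26*np.sin(a),zb+h)) for a in t for h in(0,8)])
print("pred flange cols",E[:,0].min(),E[:,0].max(),"lowest row",E[:,1].max(),"tip",proj(f,(530.5,225.5,110)))
v=cv2.cvtColor(f["image"],cv2.COLOR_RGB2HSV)
for y in range(185,216,2):print(y," ".join(f"{int(a):3d}/{int(b):3d}" for a,b in v[y,360:406:2,1:]))
E
```

```text
shift m [ 0.001  -0.0005  0.0019] turn [ 0.      0.0002 -0.0009] at [531.  224.5 151.9] [3.1416e+00 2.0000e-04 1.5699e+00] q [ 0.4   0.35  1.8  -0.    0.99  0.4 ] F [-0.5  0.1 -2.9] open 0.406 grip 50.6 t 14.85
pred flange cols 370.9850475095668 392.1796834282268 lowest row 204.87233024057062 tip [380.48567995 208.47312648]
185 146/234 149/234 145/236 151/235 134/194 141/119 128/106  50/101  47/ 92  26/176  23/214  19/229  20/230  20/202  37/103  45/ 85  60/ 47  77/ 50 176/164 184/184 180/184 182/184 182/231
187 151/235 148/233 147/236 160/211 157/151  85/117 141/119  60/ 93  40/101  34/119  35/110  33/133  31/150  29/140  34/112  41/ 69  73/ 42 109/ 49 182/210 187/228 192/225 188/223 188/224
189 149/232 151/232 151/234 145/237 152/194 163/155  61/ 88 121/103  22/ 94  35/109  30/126  35/116  32/120  47/ 81  36/122  58/ 66  62/ 49  96/ 48 178/178 185/197 183/209 183/212 185/210
191 149/234 146/236 146/236 146/236 150/237 154/190 163/149 113/ 99  20/112  32/111  36/106  34/112  32/113  48/ 91  35/124  52/ 49  69/ 48  78/ 52 141/107 141/114 154/106 154/109 163/111
193 145/235 147/235 14
[... 1533 characters left out ...]
 153/212 156/209 157/214 164/151  92/127 134/131 153/122 160/123  76/ 81 166/120 125/102 109/101  56/ 82 104/103 157/125 165/172 162/167
211 158/205 155/202 158/202 150/208 153/217 156/211 136/203  82/198  53/198  41/180  27/124  57/183  86/195  96/149 158/134 160/155 157/164 160/167 159/168 158/199 151/209 149/203 156/198
213 150/204 151/204 154/214 151/216 158/207  93/202  44/196  50/195  52/197  42/135  34/127  39/164  50/184  49/194  63/199 134/202 153/210 150/213 152/205 152/203 157/197 157/196 158/197
215 154/220 152/221 150/209 158/200 156/200  53/199  54/199  49/196  57/116  30/119  43/126  27/140  58/101  54/188  50/189  57/189 151/204 151/204 154/199 154/195 152/198 159/197 156/175
```

The observed flange spans columns 371.5–392.5 with its lowest row near 204.5, against a prediction of 371–392 and 204.9. It is aligned, so I'll lower it.

```bash

python3 -m crank '[[0.001,0,0.01,0,0,0,0.75],[0.001,0,0.02,0,0,0,0.75],[0.001,0,0.03,0,0,0,0.75],[0.001,0,0.04,0,0,0,0.75],[0.001,0,0.045,0,0,0,0.75]]' 50 |grep -v rot
python3 -m crank '[[0,0,0.001,0,0,0,0.75],[0,0,0.002,0,0,0,0.75],[0,0,0.003,0,0,0,0.75],[0,0,0.003,0,0,0,0.75]]' 50 |grep -v rot
python3 go.py 530.5 225.5 101 1.5708
```

```text
clock: 15.4
eef_pos: [530.1, 225.2, 105.3]
contact_force: [-0.2, -0.3, -2.0]
opening: 0.41
grasp_force: 50.6
clock: 15.8
eef_pos: [531.0, 225.7, 104.2]
contact_force: [-0.8, 0.4, -2.1]
opening: 0.41
grasp_force: 50.6
shift m [-0.0002 -0.0005  0.0032] turn [ 0.0004 -0.0002 -0.0011] at [531.  225.7 104.2] [ 3.1411e+00 -2.0000e-04  1.5697e+00] q [0.4  0.42 1.84 0.   0.89 0.4 ] F [-0.8  0.4 -2.1] open 0.41 grip 50.6 t 15.8
```

```bash

python3 -m crank '[[0,0,0.001,0,0,0,0.75],[0,0,0.002,0,0,0,0.75],[0,0,0.002,0,0,0,0.75]]' 50 |grep -v rot
python3 -m crank '[[0,0,0.001,0,0,0,0.75],[0,0,0.001,0,0,0,0.75]]' 50 |grep -v rot
python3 -m crank '[[0,0,0.0005,0,0,0,0.75],[0,0,0.001,0,0,0,0.75],[0,0,0.001,0,0,0,0.75]]' 50 |grep -v rot
```

```text
clock: 16.1
eef_pos: [530.8, 225.6, 101.9]
contact_force: [0.6, -0.5, -2.3]
opening: 0.412
grasp_force: 50.6
clock: 16.3
eef_pos: [530.9, 225.7, 100.9]
contact_force: [-0.6, 1.0, -2.7]
opening: 0.409
grasp_force: 50.6
clock: 16.6
eef_pos: [531.0, 225.7, 100.8]
contact_force: [-2.6, -1.4, 7.2]
opening: 0.408
grasp_force: 51.5
```

Contact came at the expected height. I'll release gently and retreat.

```bash

python3 -m crank '[[0,0,0,0,0,0,0.5],[0,0,0,0,0,0,0.3],[0,0,0,0,0,0,0.1],[0,0,0,0,0,0,0],[0,0,0,0,0,0,0]]' 20|grep -v rot
python3 -m crank '[[0,0,-0.02,0,0,0,0],[0,0,-0.05,0,0,0,0],[0,0,-0.08,0,0,0,0],[-0.03,0,-0.1,0,0,0,0],[-0.07,0,-0.1,0,0,0,0]]'|grep -v rot
python3 -m crank '[[-0.04,0,0,0,0,0,0],[-0.08,0,0,0,0,0,0],[-0.12,0,0,0,0,0,0],[-0.16,0,0,0,0,0,0],[-0.2,0,0,0,0,0,0]]'|grep -v rot
python3 - <<'E'
from h import *
from rig import cams
f=cams.grab_frame("scene");g=cams.grab_frame("top")
def c(h,z):
    t=np.linspace(0,6.28,60);return lambda R:np.array([proj(h,(530.5+R*np.cos(a),225.5+R*np.sin(a),z)) for a in t])
for h,n in((f,"scene"),(g,"top")):
    e=c(h,136)(18);w=c(h,88)(30);k=c(h,96)(26)
    print(n,"pred hub top cols",e[:,0].min().round(1),e[:,0].max().round(1),"rows",e[:,1].min().round(1),e[:,1].max().round(1),"flange cols",k[:,0].min().round(1),k[:,0].max().round(1),"wheel cols",w[:,0].min().round(1),w[:,0].max().round(1),"bottom",w[:,1].max().round(1))
v=cv2.cvtColor(f["image"],cv2.COLOR_RGB2HSV)
for y in range(190,240,3):print(y," ".join(f"{int(a):3d}/{int(b):3d}" for a,b in v[y,360:406:2,1:]))
E
```

```text
clock: 17.1
eef_pos: [530.9, 225.6, 99.8]
contact_force: [-0.7, 0.1, -0.0]
opening: 1.006
grasp_force: 0.0
clock: 17.6
eef_pos: [532.7, 156.7, 203.1]
contact_force: [0.8, -0.8, -0.1]
opening: 1.0
grasp_force: 0.0
clock: 18.1
eef_pos: [530.4, -45.9, 200.0]
contact_force: [0.6, -0.6, -0.5]
opening: 1.003
grasp_force: 0.0
scene pred hub top cols 374.2 388.6 rows 196.0 203.9 flange cols 369.8 390.2 wheel cols 368.0 391.5 bottom 222.4
top pred hub top cols 242.7 260.6 rows 204.5 222.3 flange cols 242.2 267.2 wheel cols 241.0 269.6 bottom 231.4
190 152/231 152/232 145/234 150/235 153/213 149/171 132/131 144/110 161/155 164/134 154/124 145/102 137/106 133/109 137/ 99 129/103 139/ 97 139/ 97 140/104 152/114 154/137 166/144 164/145
193 152/231 146/234 149/233 149/231 155/229 149/238 155/168 149/128 144/ 99 160/139 158/140 149/116 144/101 129/103 138/ 98 138/100 139/ 97 126/109 138/107 155/107 144/115 148/112 149/111
196 154/229 149/233 141/238 149/235 151/231 154/194 157/146 164/115 154/134 112/ 96 117/146 133/152 166/135 155/ 97 144/ 99 130/100 132/104 144/101 135/106 143/109 144/110 153/115
[... 1940 characters left out ...]
  52/ 59  72/ 81  64/ 95  66/100  61/108  61/109  59/108  67/ 99  56/123  98/143 100/138  92/138  93/134 111/138 151/225 150/235 147/237
232  86/113  80/ 80  64/ 87  73/ 80  79/ 84  76/ 84  75/ 88  64/ 76  43/ 59  57/ 67  43/ 65  32/ 64  55/ 70  77/ 80  93/140  97/134  94/139 101/137  95/140 107/140 149/230 147/233 150/231
235  73/ 70  74/ 72  68/ 86  71/ 79  73/ 84  72/ 82  63/ 81  70/ 87  70/ 84  76/ 84  71/ 83  75/ 82  82/ 81  78/104  93/142  91/134  97/140  94/136  86/134  86/ 80 152/233 150/233 146/236
238  75/ 61  77/ 66  55/ 65  67/ 69  67/ 76  67/ 80  77/ 86  70/ 80  79/ 87  79/ 84  75/ 82  78/101  97/129  92/136  95/137  96/141  88/119  66/ 81  70/ 69  43/100  10/184 149/231 153/228
```

The hub top (rows from about 197, columns 375–389), the flange and the wheel all match the seated prediction, and the robot is clear.

```bash
python3 -m crank '[[0,0,0,0,0,0,0],[0,0,0,0,0,0,0],[0,0,0,0,0,0,0]]' >/dev/null; python3 -c "
from rig import sign_off
print(sign_off())"
```

```text
the job is handed in; nothing more can be done
None
```

I set the full-size wheel flat on the green grinder's seat and placed the clamp cap on it wide end down, then moved the robot clear and handed the job in at about 18 s; no verdict came back, but the last camera check matched the seated positions.

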